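Put the spare microscope objectives away in their cups

ROBOT

A 6-joint arm with a two-finger parallel gripper is mounted at the origin on the work surface. World frame = base frame: x ahead of the robot, y to its left, z up, the work surface at z = 0. Lengths are in mm, angles in degrees, forces in N, time in s.
With the tool pointing down it reaches from about 350 to 850 mm from the base axis. Payload 8.1 kg.
Tool frame: the origin (TCP) lies at the very end of the fingers, on their centre line; the grasp point (between the pads) lies 19 mm behind it (r.grip_point_offset is the distance from the TCP to the grasp point, in mm); z points along the fingers, y is the line along which they close (so a half turn about z gives the same grasp; the last joint's range is limited). The gripper opens to 85 mm and grips with 20 to 120 N. Pads are 22 mm wide; open, the fingers measure 114 mm over their backs; the gripper's body (76 mm by 85 mm) begins 54 mm behind the grasp point. The pads swing forward as they close: fully open they stand 13 mm farther back than shut.
Start: joints at [58.992, 7.471, 85.268, -0, 87.261, -4.893], TCP at [264.089, 538.76, 231.292] pointing down, gripper open.
Joint ranges: [-169.43, 169.43], [-51.17, 129.36], [1.28, 143.12], [-76.62, 256.62], [0, 156.53], [-152.29, 152.29]. Speed limits (degrees/s): [136.94, 136.94, 159.86, 180, 180, 180].

INTERFACE

Orientations are given as [roll, pitch, yaw] about the fixed x, y, z axes, in that order (R = Rz(yaw) Ry(pitch) Rx(roll)).
In Python, from bench import status, eyes, r gives the robot as it stands.
- The arm moves only by the shell command python3 -m handwheel 'ROWS' [FORCE]. ROWS is a JSON object whose one key "series" holds a list that holds one entry, the list of rows, each a list of 7 numbers: the shift along the tool's x, y, z in cm, then the turn, a rotation vector about the tool's x, y, z in rad, then the opening, from 0 (shut) to 1 (fully open). In form: {"series": [[[tx, ty, tz, rx, ry, rz, claw], ...]]}. A call has 1 to 12 rows; each row is the pose to reach, as a shift and turn from the pose commanded when the call began, along the tool's axes at that moment; what a row does not reach only later rows make up. A row lasts 1/8 s, in which the tool goes at most 62.5 mm and 10.7 degrees, less where a joint would pass 70% of its speed; a pose out of reach is approached as far as the arm can. A call with a gripper value outside its range is refused whole. The fingers move at their own pace and stop on an object; FORCE is the grip in N (left out, the last holds). Time passes only in rows, so rows that repeat a pose let the fingers close. It gives the time, the measured TCP pose, the force, the opening and the grip force at its end, in the units of the state.
- status.sense(): the state, without advancing time (a new reading comes with each control period).
- eyes.snapshot(name): name is "scene" or "top"; returns a dict with "img" (400x640x3 uint8, red, green, blue), "mtx" (3x3 intrinsics, pixels), "R" (3x3) and "t" (3): a world point X has camera coordinates R X + t. Camera axes: x right, y down, z forward; pixel columns grow to the right and rows downward; lengths in mm; the calibration is good to about 2 mm. A picture is of the moment at which its call begins. There is no depth.
- r.hand_in(): hands the job in; it is judged then, once.
The state is a dict: "time": time; "joint_pos": joint angles; "qd": joint speeds; "joint_efforts": joint torques, N m; "tool_pos": TCP position; "tcp_rot": TCP orientation; "ft_force": force on the tool from outside, world axes, zero at the start; "wrist_torque": the same for the moment, N m; "finger_gap": finger opening in mm; "grip_force": force on a finger pad.
Only numpy, scipy, OpenCV 4.12 (cv2) and the standard library are available. Lean on these libraries where they do the work, as an engineer would, in place of code of your own. Each camera call takes 0.05 s, during which the arm holds its last target. There are 200 camera calls.

TASK

Four spare microscope objectives (slim steel barrels with coloured caps) stand about the bench: stand each one upright on the floor of the open storage cup of its own colour, one after another from the shortest to the tallest, that is red, yellow, green, then blue. They are delicate, so set them down rather than dropping them, and leave the black eyepiece and the white-lidded specimen jar standing where they are.

Things in the scene. Friction and masses are not known exactly. Their poses are not given: they have to be found in the camera images.
- objective_red: the red microscope objective: a bare steel barrel of 24 mm diameter standing upright, with a red band and a red dust cap (22 mm across, 8 mm high) on its top; 46 mm tall over all, about 90 g. Loose. Origin at the centre of its underside, z axis up along the barrel; round, so its yaw does not matter.
- objective_yellow: the yellow microscope objective: a bare steel barrel of 24 mm diameter standing upright, with a yellow band and a yellow dust cap (22 mm across, 8 mm high) on its top; 52 mm tall over all, about 100 g. Loose. Origin at the centre of its underside, z axis up along the barrel; round, so its yaw does not matter.
- objective_green: the green microscope objective: a bare steel barrel of 24 mm diameter standing upright, with a green band and a green dust cap (22 mm across, 8 mm high) on its top; 58 mm tall over all, about 110 g. Loose. Origin at the centre of its underside, z axis up along the barrel; round, so its yaw does not matter.
- objective_blue: the blue microscope objective: a bare steel barrel of 24 mm diameter standing upright, with a blue band and a blue dust cap (22 mm across, 8 mm high) on its top; 64 mm tall over all, about 120 g. Loose. Origin at the centre of its underside, z axis up along the barrel; round, so its yaw does not matter.
- cup_red: the red storage cup: a low open round cup, all red, 51 mm outside diameter, 45 mm inside diameter, 16 mm high, floor 4 mm thick (flat inner floor 4 mm above the table). Fixed to the table, though in a new place each time. Origin at the centre of its underside, z axis up.
- cup_yellow: the yellow storage cup: a low open round cup, all yellow, 51 mm outside diameter, 45 mm inside diameter, 16 mm high, floor 4 mm thick (flat inner floor 4 mm above the table). Fixed to the table, though in a new place each time. Origin at the centre of its underside, z axis up.
- cup_green: the green storage cup: a low open round cup, all green, 51 mm outside diameter, 45 mm inside diameter, 16 mm high, floor 4 mm thick (flat inner floor 4 mm above the table). Fixed to the table, though in a new place each time. Origin at the centre of its underside, z axis up.
- cup_blue: the blue storage cup: a low open round cup, all blue, 51 mm outside diameter, 45 mm inside diameter, 16 mm high, floor 4 mm thick (flat inner floor 4 mm above the table). Fixed to the table, though in a new place each time. Origin at the centre of its underside, z axis up.
- eyepiece: a black microscope eyepiece standing upright, 29 mm diameter below and 36 mm above, 52 mm tall, 120 g, loose; not to be moved. Origin at the centre of its underside, z up.
- specimen_jar: a small pale jar with a white lid and a broad amber-brown band round its middle, 42 mm diameter, 55 mm tall, 90 g, loose; not to be moved. Origin at the centre of its underside, z up. (Also on the table: a loose grey pebble 44 mm across and 21 mm high among these things. All stand on the table top, z = 0, with at least about 90 mm between centres.)

How it is judged:
By the outcome, as a careful person would: the job done as asked, in the order asked, and still so for the second after the job is handed in, with the robot touching nothing.
It also fails if it takes over 112 s, if anything falls off the work surface, if the arm or the gripper's body presses on something with over 40 N, if the wrist force passes 120 N, or if a joint passes its speed limit or range.

## Working session

There is one attempt and no reset: what is moved stays moved. The work goes in short steps, Python scripts to look and compute and a shell command to move; the robot and the scene stay as the last step left them, time stands still between calls to the robot, and variables do not carry over. Pictures are saved under pics/ and viewed, at most 14 in all, crops included, and the job is handed in when it is done.

```bash
mkdir -p pics; ls; python3 - <<'E'
from bench import status, eyes, r
import cv2
s=status.sense(); print(s)
for n in("scene","top"):
    d=eyes.snapshot(n); cv2.imwrite(f"pics/{n}0.png",d["img"][:,:,::-1]); print(n,d["mtx"],d["R"],d["t"])
E
```

```text
pics
{'time': 0.0, 'joint_pos': array([ 5.89911682e+01,  7.51574303e+00,  8.53293458e+01,  4.93992238e-04,
        8.72639220e+01, -4.89343526e+00]), 'qd': array([-0.01701918,  0.06667141,  0.01463708, -0.06843195,  0.05181876,
        0.0585522 ]), 'joint_efforts': array([-6.10980387e-04, -5.69402218e+01, -5.00549912e+01, -2.76576366e-04,
        1.49273558e-02, -4.01182865e-05]), 'tool_pos': array([263.7967181 , 538.26894324, 230.23720443]), 'tcp_rot': array([-1.79891429e+02, -9.79050974e-03,  1.53884570e+02]), 'ft_force': array([-0.7330101 , -0.66634798, -0.05356062]), 'wrist_torque': array([0.00963603, 0.00853895, 0.01110064]), 'grip_force': 0.0, 'finger_gap': 85.46535812797671}
scene [[510.18524106   0.         324.53160389]
 [  0.         510.18524106 213.39178905]
 [  0.           0.           1.        ]] [[-0.6084367   0.79359838  0.00252747]
 [ 0.42409604  0.32783494 -0.84419595]
 [-0.67078113 -0.51256791 -0.53602874]] [ 306.68692811 -199.26948972 1554.03919322]
top [[362.25741979   0.         319.43680098]
 [  0.         362.25741979 201.84078164]
 [  0.           0.           1.        ]] [[ 0.00102933 -0.99981193  0.01936602]
 [-0.98511188 -0.00434306 -0.17185958]
 [ 0.17191136 -0.0189008  -0.98493109]] [  1.87786256 514.95040353 962.57723397]
```

View pics/scene0.png

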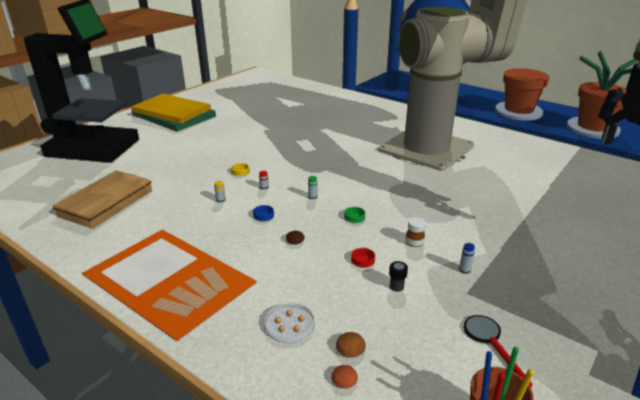

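View pics/top0.png

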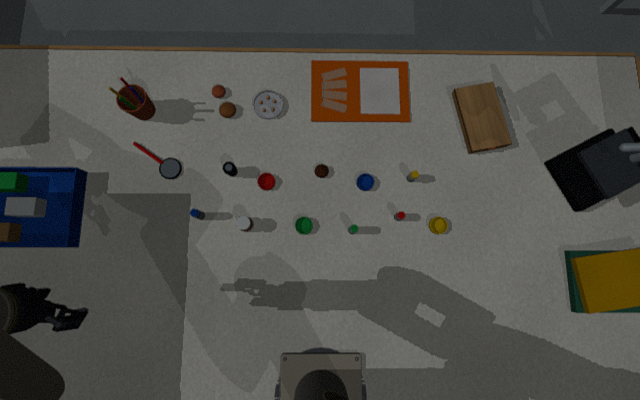

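The scene view shows all four objectives and cups. In the top view the objectives are red (400,215), yellow (412,176), green (353,229) and blue (197,213). The cups are red (266,181), yellow (438,225), green (304,225) and blue (365,182). The eyepiece is at (229,168), the jar at (246,223) and the pebble at (321,171).

```bash
cat > vis.py <<'E'
import numpy as np, cv2
from bench import status, eyes, r
H=dict(red=46,yellow=52,green=58,blue=64)
HUE=dict(red=(172,8),yellow=(20,34),green=(50,85),blue=(105,125))
def ray(d,uv,z):
    v=d["R"].T@np.linalg.solve(d["mtx"],[uv[0],uv[1],1.]); C=-d["R"].T@d["t"]
    return (C+v*(z-C[2])/v[2])[:2]
def proj(d,X):
    p=d["mtx"]@(d["R"]@np.asarray(X,float)+d["t"]); return p[:2]/p[2]
def blobs(d,c,lo=(250,900),ly=(-500,500)):
    hsv=cv2.cvtColor(d["img"],cv2.COLOR_RGB2HSV); a,b=HUE[c]; h=hsv[...,0]
    m=((h>=a)&(h<=b)) if a<b else ((h>=a)|(h<=b))
    m=(m&(hsv[...,1]>110)&(hsv[...,2]>40)).astype(np.uint8)
    n,_,st,ce=cv2.connectedComponentsWithStats(m,connectivity=8)
    return [(ce[i],st[i]) for i in range(1,n) if st[i][4]>=6]
E
python3 - <<'E'
from vis import *
for n in("scene","top"):
    d=eyes.snapshot(n); print(n,-d["R"].T@d["t"])
    for c in H:
        for ce,st in blobs(d,c):
            p=ray(d,ce,0)
            if 300<p[0]<720 and abs(p[1])<450: print(c,ce.round(1),st,"z10",ray(d,ce,10).round(),"ztop",ray(d,ce,H[c]-6).round())
E
```

```text
scene [1313.52915151  618.49187141  664.01203951]
red [262.9 173.4] [260 171   7   6  38] z10 [ 436. -264.] ztop [ 477. -223.]
red [263.2 179.1] [260 178   7   3  10] z10 [ 460. -241.] ztop [ 499. -201.]
red [362.8 257.2] [351 248  24  20 392] z10 [583. 162.] ztop [616. 183.]
yellow [239.7 169.1] [231 163  19  13 201] z10 [ 457. -332.] ztop [ 504. -279.]
yellow [218.4 183.6] [215 181   8   6  45] z10 [ 550. -317.] ztop [ 592. -265.]
yellow [219.3 189.4] [215 188   9   3  14] z10 [ 569. -292.] ztop [ 610. -242.]
green [312.  178.6] [309 176   7   6  36] z10 [ 378. -139.] ztop [438. -90.]
green [311.7 184.6] [309 184   7   2   9] z10 [ 404. -120.] ztop [462. -72.]
green [354.4 214.4] [345 207  20  16 263] z10 [455.  52.] ztop [510.  89.]
blue [263.1 212.7] [253 205  21  16 265] z10 [ 583. -125.] ztop [636. -71.]
blue [468.7 247.1] [464 243  10   9  70] z10 [412. 323.] ztop [478. 345.]
blue [467.8 254.5] [463 253  10   4  21] z10 [438. 333.] ztop [502. 354.]
top [ 341.8038635    22.30744422 1036.53503204]
red [265.9 181. ] [257 173  18  17 243] z10 [582. 158.] ztop [575. 154.]
red [400.4 215. ] [396 212   9   8  51] z10 [ 484. -230.] ztop [ 479. -223.]
yellow [414.3 174.2] [410 171   9   8  47] z10 [ 604. -275.] ztop [ 595. -265.]
yellow [437.9 224.9] [429 216  19  18 261] z10 [ 455. -337.] ztop [ 451. -324.]
green [303.4 225. ] [295 217  18  17 232] z10 [454.  48.] ztop [449.  47.]
green [353.7 228.4] [350 225   8   8  47] z10 [445. -95.] ztop [441. -90.]
blue [365.  181.7] [357 174  17  17 231] z10 [ 581. -130.] ztop [ 570. -123.]
blue [193.8 212.4] [190 209   8   8  48] z10 [489. 360.] ztop [482. 344.]
```

```bash
python3 -m handwheel '{"series": [[[-10,-11,1.8,0,0,-0.1,0.65],[-22,-24,4,0,0,-0.25,0.65],[-44.81,-49.18,8.13,0,0,-0.4558,0.65],[-44.81,-49.18,8.13,0,0,-0.4558,0.65],[-44.81,-49.18,8.13,0,0,-0.4558,0.65],[-44.81,-49.18,8.13,0,0,-0.4558,0.65],[-44.81,-49.18,8.13,0,0,-0.4558,0.65],[-44.81,-49.18,8.13,0,0,-0.4558,0.65],[-44.81,-49.18,8.13,0,0,-0.4558,0.65],[-44.81,-49.18,8.13,0,0,-0.4558,0.65],[-44.81,-49.18,8.13,0,0,-0.4558,0.65],[-44.81,-49.18,8.13,0,0,-0.4558,0.65]]]}' 30
```

```text
time: 1.7
tool_pos: [449.8, -103.0, 149.3]
tcp_rot: [-180.0, -0.1, 179.7]
ft_force: [-1.4, 0.7, -0.3]
finger_gap: 56.0
grip_force: 0.0
```

```bash
python3 -m handwheel '{"series": [[[-1.4,-6,2,0,0,0,0.65],[-2.8,-12.3,5,0,0,0,0.65],[-2.8,-12.3,7,0,0,0,0.65],[-2.8,-12.3,7,0,0,0,0.65],[-2.8,-12.3,7,0,0,0,0.65]]]}'; python3 - <<'E'
from vis import *
s=status.sense();print(s["tool_pos"],s["tcp_rot"])
for n in("scene","top"):
    d=eyes.snapshot(n)
    u,v=proj(d,[478,-223,40]); k=5
    x0,y0=int(u)-50,int(v)-40
    cv2.imwrite(f"pics/{n}1.png",cv2.resize(d["img"][y0:y0+80,x0:x0+100,::-1],None,fx=k,fy=k)); print(n,x0,y0)
    for ce,st in blobs(d,"red"): print(ce,st,ray(d,ce,40).round(1))
E
```

```text
time: 2.33
tool_pos: [478.3, -222.1, 80.8]
tcp_rot: [180.0, 0.0, -179.9]
ft_force: [-0.2, -0.1, 1.2]
finger_gap: 55.3
grip_force: 0.0
[ 478.28175451 -222.06919954   80.82156897] [ 1.79991933e+02  2.22910506e-02 -1.79946535e+02]
scene 212 133
[523.08862275  89.84431138] [504  70  44  43 835] [-593.3   84.2]
[599.26262626 106.13838384] [579  83  51  48 990] [-586.4  349.2]
[618.         108.71428571] [617 108   3   3   7] [-599.4  405.5]
[262.86842105 173.36842105] [260 171   7   6  38] [ 476.6 -223.3]
[263.2 179.1] [260 178   7   3  10] [ 498.8 -201.2]
[362.6870229  257.25699746] [351 248  24  20 393] [616.3 182.6]
[499.42408377 348.59685864] [489 337  21  27 191] [682.9 492.2]
[516.50276243 377.37569061] [509 364  17  30 181] [722.8 534.5]
[339.15 369.25] [337 366   6   7  20] [874.4 312.2]
[346.66666667 368.70833333] [343 366   8   7  24] [866.5 320.8]
[495.78010471 383.59947644] [487 367  18  33 382] [753.2 514. ]
[477.14285714 385.75428571] [471 369  13  31 175] [773.9 493.4]
[337.22916667 376.35416667] [332 372  14  12  48] [887.2 317.9]
[341.41666667 384.75      ] [339 382   6   5  12] [895.9 332. ]
[528.85714286 392.41071429] [524 382   8  18  56] [738.8 558.7]
[510.41666667 396.20833333] [507 393   8   7  24] [761.9 539.6]
top 350 175
[359.  77.] [359  74   1   7   7] [ 893.7 -114.3]
[128.08955224  88.47761194] [120  78  18  22  67] [849.6 562.8]
[222.7  88.8] [221  86   4   6  10] [851.6 287.7]
[120.66666667  90.16666667] [119  88   4   5   6] [844.  583.7]
[217.03448276  93.        ] [212  88  13  10  29] [838.2 303.6]
[140.3125 104.4375] [138 102   6   6  16] [800.3 523.2]
[128.5        111.16666667] [127 110   4   3   6] [779.2 555.2]
[147.61111111 152.57142857] [133 142  30  22 126] [655.3 490.3]
[265.9253112  181.02074689] [257 173  18  17 241] [574.5 153.8]
```

View pics/scene1.png

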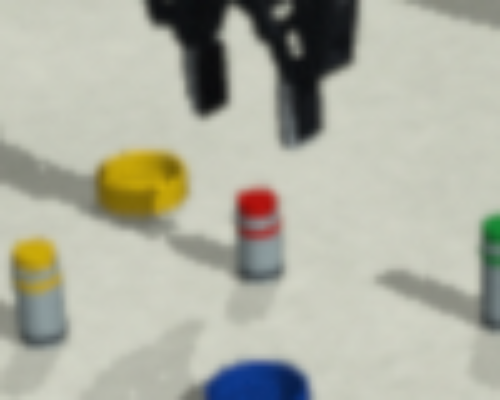

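The crop shows the open fingers straddling above the red cap (crop ≈ (258,203)). The yellow objective, the yellow cup and the blue cup are nearby and clear of them. I'll descend and grip.

```bash
python3 -m handwheel '{"series": [[[0,0,2,0,0,0,0.65],[0,0,4.5,0,0,0,0.65],[0,0,6.4,0,0,0,0.65],[0,0,6.4,0,0,0,0.65],[0,0,6.4,0,0,0,0.1],[0,0,6.4,0,0,0,0.1],[0,0,6.4,0,0,0,0.1],[0,0,6.4,0,0,0,0.1],[0,0,6.4,0,0,0,0.1],[0,0,6.4,0,0,0,0.1]]]}' 30
```

```text
time: 3.68
tool_pos: [479.0, -223.6, 17.4]
tcp_rot: [-179.9, 0.1, 180.0]
ft_force: [-0.8, 1.2, 6.6]
finger_gap: 23.1
grip_force: 29.7
```

```bash
python3 -m handwheel '{"series": [[[0,0,-2,0,0,0,0.1],[0,0,-6,0,0,0,0.1],[0,0,-10,0,0,0,0.1],[-1,4,-10.9,0,0,0,0.1],[-2.5,9,-10.9,0,0,0,0.1],[-4,15,-10.9,0,0,0,0.1],[-5.6,21,-10.9,0,0,0,0.1],[-7.3,27,-10.9,0,0,0,0.1],[-9,33,-10.9,0,0,0,0.1],[-10,36.8,-10.9,0,0,0,0.1],[-10.4,38.3,-10.9,0,0,0,0.1],[-10.4,38.3,-10.9,0,0,0,0.1]]]}'; python3 -m handwheel '{"series": [[[0,0,3,0,0,0,0.1],[0,0,5,0,0,0,0.1],[0,0,5,0,0,0,0.1],[0,0,5,0,0,0,0.1]]]}'; cat >look.py <<'E'
import sys
from vis import *
c,x,y,tag=sys.argv[1],float(sys.argv[2]),float(sys.argv[3]),sys.argv[4]
s=status.sense();print(s["tool_pos"].round(1),s["tcp_rot"].round(2),s["ft_force"].round(1))
ims=[]
for n in("scene","top"):
    d=eyes.snapshot(n); u,v=proj(d,[x,y,40]); x0,y0=int(u)-40,int(v)-50
    ims.append(cv2.resize(d["img"][y0:y0+90,x0:x0+80,::-1],None,fx=5,fy=5)); print(n,x0,y0)
    for ce,st in blobs(d,c):
        if abs(ce[0]-u)<40 and abs(ce[1]-v)<50: print(ce.round(1),st,"z10",ray(d,ce,10).round(1))
cv2.imwrite(f"pics/{tag}.png",np.hstack(ims))
E
python3 look.py red 582 160 red_over
```

```text
time: 5.18
tool_pos: [581.9, 160.2, 124.9]
tcp_rot: [-180.0, -0.0, -179.9]
ft_force: [-0.1, -1.1, -0.4]
finger_gap: 23.1
grip_force: 29.7
time: 5.68
tool_pos: [582.4, 159.4, 75.7]
tcp_rot: [180.0, 0.0, 180.0]
ft_force: [-0.0, -0.7, -1.4]
finger_gap: 23.1
grip_force: 29.6
[582.4 159.4  75.7] [1.8000e+02 4.0000e-02 1.7995e+02] [-0.  -0.7 -1.4]
scene 322 195
[363.2 221. ] [359 217  10   9  66] z10 [466.1  84.7]
[362.  228.6] [358 226   9   5  18] z10 [494.2 100.3]
[362.8 257.2] [351 248  24  20 391] z10 [582.5 161.7]
top 223 128
[261.7 183.6] [257 177  10  13  77] z10 [573.9 169.8]
[262.  176.5] [261 176   3   2   6] z10 [594.9 169.5]
```

View pics/red_over.png

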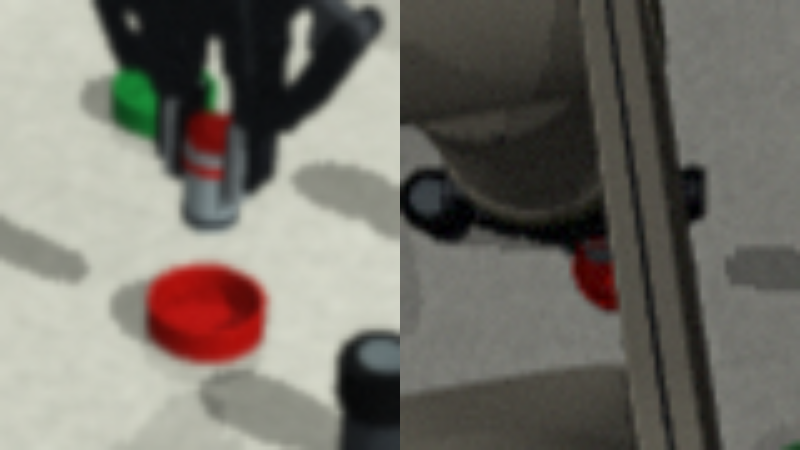

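Red hangs upright in the gripper directly over its cup (bottom at crop (210,222), cup centre (207,310)). I'll lower it gently.

```bash
python3 -m handwheel '{"series": [[[0,0,2,0,0,0,0.1],[0,0,4,0,0,0,0.1],[0,0,5,0,0,0,0.1],[0,0,5.3,0,0,0,0.1],[0,0,5.4,0,0,0,0.1],[0,0,5.45,0,0,0,0.1],[0,0,5.45,0,0,0,0.1],[0,0,5.45,0,0,0,0.1]]]}'
```

```text
time: 6.78
tool_pos: [582.0, 160.0, 21.0]
tcp_rot: [-180.0, -0.0, -180.0]
ft_force: [-3.2, -0.6, 7.2]
finger_gap: 22.9
grip_force: 30.8
```

```bash
python3 -m handwheel '{"series": [[[0,0,0,0,0,0,0.3],[0,0,0,0,0,0,0.35],[0,0,0,0,0,0,0.45],[0,0,0,0,0,0,0.45],[0,0,-1,0,0,0,0.5],[0,0,-3,0,0,0,0.55],[0,0,-7,0,0,0,0.6],[0,0,-10,0,0,0,0.65],[0,0,-10.45,0,0,0,0.65],[0,0,-10.45,0,0,0,0.65]]]}'; python3 look.py red 582 160 red_in; python3 - <<'E'
from vis import *
for n in("scene","top"):
    d=eyes.snapshot(n)
    for c in("yellow","green","blue"):
        for ce,st in blobs(d,c):
            p=ray(d,ce,H[c]-6)
            if 350<p[0]<720 and abs(p[1])<450: print(n,c,st[4],p.round(1),ray(d,ce,13).round(1))
E
```

```text
time: 8.02
tool_pos: [582.3, 160.0, 125.8]
tcp_rot: [180.0, 0.1, 180.0]
ft_force: [-0.3, -0.2, -0.4]
finger_gap: 55.6
grip_force: 0.0
[582.3 160.  125.8] [1.7999e+02 7.0000e-02 1.8000e+02] [-0.3 -0.2 -0.4]
scene 322 195
[363.6 243.1] [359 239  10   9  72] z10 [539.3 134.8]
[362.6 258.6] [351 249  24  19 267] z10 [586.7 164. ]
top 223 128
[260.1 181.7] [257 175   7  15  59] z10 [579.5 174.5]
scene yellow 200 [ 504.2 -279.3] [ 461.  -327.3]
scene yellow 47 [ 592.  -265.8] [ 553.4 -313. ]
scene yellow 15 [ 609.8 -242. ] [ 572.2 -288. ]
scene green 36 [437.9 -90.5] [ 382.1 -135.6]
scene green 9 [462.1 -72.1] [ 407.9 -116.1]
scene green 263 [510.2  88.5] [459.   54.7]
scene blue 254 [637.1 -70.5] [ 586.9 -121.7]
scene blue 70 [478.3 345.1] [416.3 324.8]
scene blue 21 [502.4 354. ] [442.2 334.4]
top yellow 47 [ 595.3 -264.9] [ 603.7 -274.4]
top yellow 260 [ 451.3 -324.2] [ 455.  -335.8]
top green 233 [449.3  47. ] [453.6  48. ]
top green 48 [440.7 -90.1] [444.6 -94.6]
top blue 222 [ 570.  -122.9] [ 580.5 -129.6]
```

View pics/red_in.png

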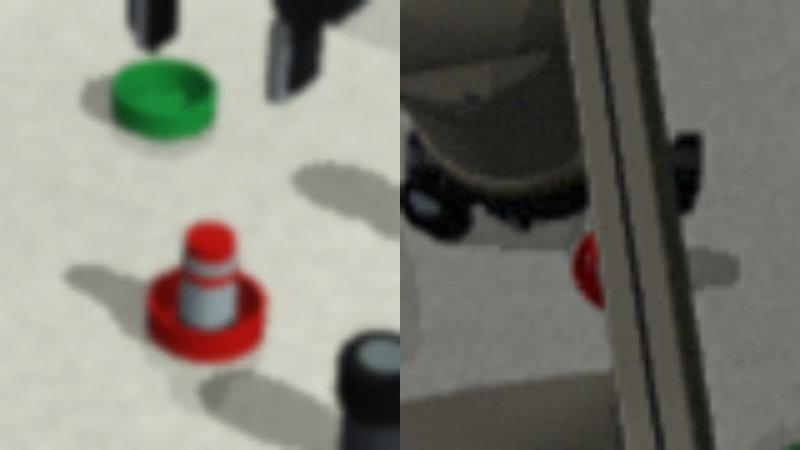

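Red stands upright inside its cup (crop (210,275)), clear of the gripper. Next is yellow.

```bash
python3 -m handwheel '{"series": [[[0,-2,0,0,0,0,0.65],[-0.1,-7,0,0,0,0,0.65],[-0.3,-13,0,0,0,0,0.65],[-0.5,-19,0,0,0,0,0.65],[-0.7,-25,0,0,0,0,0.65],[-0.9,-31,0,0,0,0,0.65],[-1.1,-37,0,0,0,0,0.65],[-1.15,-41,0,0,0,0,0.65],[-1.15,-42.5,0.5,0,0,0,0.65],[-1.15,-42.5,3,0,0,0,0.65],[-1.15,-42.5,4.5,0,0,0,0.65],[-1.15,-42.5,4.5,0,0,0,0.65]]]}'; python3 -m handwheel '{"series": [[[0,0,2,0,0,0,0.65],[0,0,4.5,0,0,0,0.65],[0,0,6.2,0,0,0,0.65],[0,0,6.2,0,0,0,0.65],[0,0,6.2,0,0,0,0.1],[0,0,6.2,0,0,0,0.1],[0,0,6.2,0,0,0,0.1],[0,0,6.2,0,0,0,0.1],[0,0,6.2,0,0,0,0.1],[0,0,6.2,0,0,0,0.1]]]}'
```

```text
time: 9.72
tool_pos: [591.9, -263.7, 77.6]
tcp_rot: [179.9, -0.2, -180.0]
ft_force: [0.3, 0.9, 0.2]
finger_gap: 55.7
grip_force: 0.0
time: 10.98
tool_pos: [594.5, -265.6, 19.5]
tcp_rot: [-179.9, 0.1, -180.0]
ft_force: [-1.0, 1.0, 5.8]
finger_gap: 23.1
grip_force: 29.8
```

```bash
python3 -m handwheel '{"series": [[[0,0,-2,0,0,0,0.1],[0,0,-6,0,0,0,0.1],[0,0,-8,0,0,0,0.1],[3,-1.5,-8,0,0,0,0.1],[7,-3.5,-8,0,0,0,0.1],[11,-5.5,-8,0,0,0,0.1],[13.7,-6.9,-8,0,0,0,0.1],[13.7,-6.9,-7.5,0,0,0,0.1],[13.7,-6.9,-5.2,0,0,0,0.1],[13.7,-6.9,-5.2,0,0,0,0.1],[13.7,-6.9,-5.2,0,0,0,0.1]]]}'; python3 look.py yellow 456 -334 yel_over
```

```text
time: 12.35
tool_pos: [457.0, -333.8, 70.4]
tcp_rot: [180.0, 0.0, -180.0]
ft_force: [-0.2, 0.1, -1.7]
finger_gap: 23.2
grip_force: 29.6
[ 457.  -333.8   70.4] [ 1.8000e+02  1.0000e-02 -1.7996e+02] [-0.2  0.1 -1.7]
scene 198 108
[235.4 138.9] [233 136   6   7  31] z10 [ 321.9 -488.2]
[235.1 145.1] [233 144   5   3   8] z10 [ 354.7 -455.6]
[239.8 169.1] [231 163  19  13 200] z10 [ 457.1 -331.6]
top 400 173
[436.5 227.6] [429 219  19  15 150] z10 [ 447.8 -332.2]
```

View pics/yel_over.png

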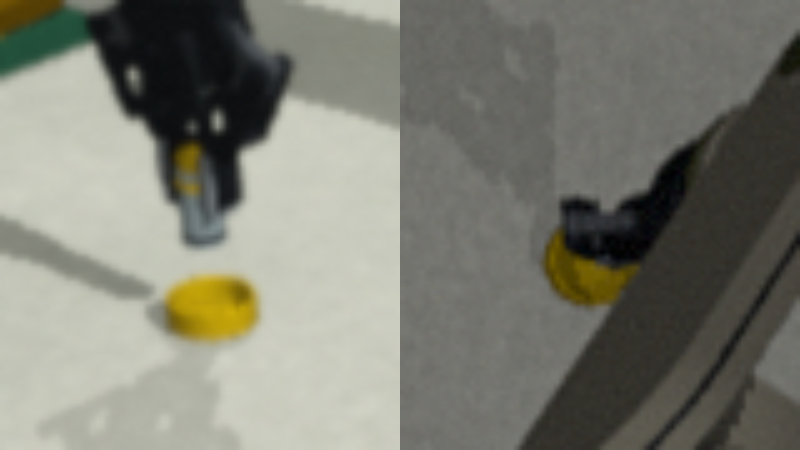

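Yellow is held upright above its cup (barrel bottom at crop (205,240), cup (212,308)). The offset matches perspective, so I'll lower and release.

```bash
python3 -m handwheel '{"series": [[[0,0,2,0,0,0,0.1],[0,0,3.6,0,0,0,0.1],[0,0,4.3,0,0,0,0.1],[0,0,4.6,0,0,0,0.1],[0,0,4.7,0,0,0,0.1],[0,0,4.75,0,0,0,0.1],[0,0,4.75,0,0,0,0.1],[0,0,4.75,0,0,0,0.1]]]}'
```

```text
time: 13.45
tool_pos: [456.8, -334.3, 23.5]
tcp_rot: [-180.0, 0.0, 180.0]
ft_force: [-2.5, 2.6, 6.1]
finger_gap: 23.0
grip_force: 30.4
```

```bash
python3 -m handwheel '{"series": [[[0,0,0,0,0,0,0.3],[0,0,0,0,0,0,0.35],[0,0,0,0,0,0,0.45],[0,0,0,0,0,0,0.45],[0,0,-1,0,0,0,0.5],[0,0,-3,0,0,0,0.55],[0,0,-7,0,0,0,0.6],[0,0,-10,0,0,0,0.65],[0,0,-10.25,0,0,0,0.65]]]}'; python3 -m handwheel '{"series": [[[0.2,2,0,0,0,0,0.65],[0.5,7,0,0,0,0,0.65],[0.9,13,0,0,0,0,0.65],[1.3,19,0,0,0,0,0.65],[1.7,23.3,0,0,0,0,0.65],[1.7,24.4,1,0,0,0,0.65],[1.7,24.4,3,0,0,0,0.65],[1.7,24.4,4.2,0,0,0,0.65],[1.7,24.4,4.2,0,0,0,0.65]]]}'; python3 look.py yellow 456 -334 yel_in; python3 look.py green 440 -90 gr_pre
```

```text
time: 14.58
tool_pos: [458.6, -335.9, 130.0]
tcp_rot: [-179.7, 0.3, -180.0]
ft_force: [0.4, -1.5, -0.1]
finger_gap: 56.0
grip_force: 0.0
time: 15.7
tool_pos: [438.0, -90.0, 81.2]
tcp_rot: [179.9, -0.2, 180.0]
ft_force: [0.5, 0.1, -0.0]
finger_gap: 55.5
grip_force: 0.0
[438.  -90.   81.2] [179.94  -0.2  179.97] [ 0.5  0.1 -0. ]
scene 198 108
[238.2 155.4] [235 153   7   6  33] z10 [ 398.9 -397. ]
[239.  160.6] [236 160   7   2  10] z10 [ 421.3 -371.1]
[240.1 170.3] [231 163  18  13 140] z10 [ 461.4 -326. ]
top 400 173
[438.4 225. ] [429 217  19  17 206] z10 [ 455.1 -338.1]
[439.4 -90.4  83. ] [ 1.7999e+02 -3.0000e-02  1.7996e+02] [-0.7  0.5  0.4]
scene 271 133
[312.  178.7] [309 176   7   6  35] z10 [ 378.1 -138.8]
[311.7 184.6] [309 184   7   2   9] z10 [ 403.7 -119.5]
top 313 179
```

View pics/yel_in.png

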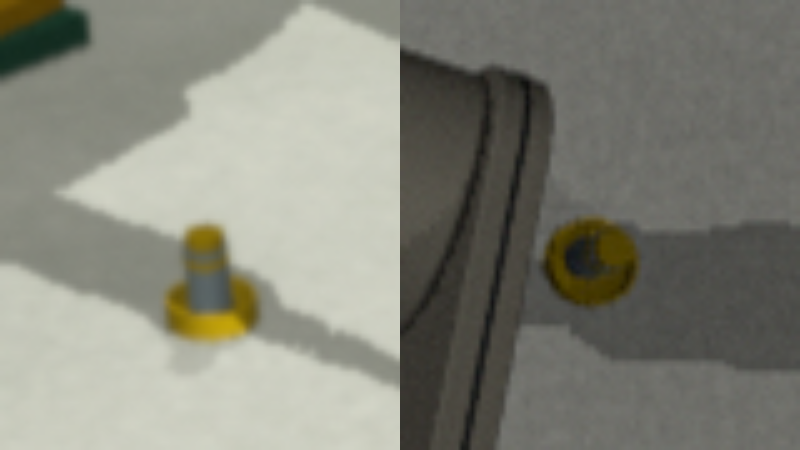

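Yellow stands upright in its cup in both views (crops (207,280) and (592,260)). The fingers are over green, so I'll grip it.

```bash
python3 -m handwheel '{"series": [[[0,0,2,0,0,0,0.65],[0,0,4.5,0,0,0,0.65],[0,0,6.1,0,0,0,0.65],[0,0,6.1,0,0,0,0.65],[0,0,6.1,0,0,0,0.1],[0,0,6.1,0,0,0,0.1],[0,0,6.1,0,0,0,0.1],[0,0,6.1,0,0,0,0.1],[0,0,6.1,0,0,0,0.1],[0,0,6.1,0,0,0,0.1]]]}'
```

```text
time: 17.15
tool_pos: [440.5, -90.4, 23.1]
tcp_rot: [-180.0, 0.1, -180.0]
ft_force: [-1.3, 0.3, 5.9]
finger_gap: 23.0
grip_force: 29.6
```

```bash
python3 -m handwheel '{"series": [[[0,0,-2,0,0,0,0.1],[0,0,-6,0,0,0,0.1],[0,0,-8,0,0,0,0.1],[-0.3,3,-8,0,0,0,0.1],[-0.7,7,-8,0,0,0,0.1],[-1.2,11,-8,0,0,0,0.1],[-1.5,14,-8,0,0,0,0.1],[-1.5,14,-7.5,0,0,0,0.1],[-1.5,14,-5.3,0,0,0,0.1],[-1.5,14,-5.3,0,0,0,0.1],[-1.5,14,-5.3,0,0,0,0.1]]]}'; python3 look.py green 454 50 gr_over
```

```text
time: 18.52
tool_pos: [454.5, 49.4, 75.3]
tcp_rot: [-180.0, -0.0, 180.0]
ft_force: [0.2, 0.7, -1.3]
finger_gap: 23.0
grip_force: 29.8
[454.5  49.4  75.3] [-1.7999e+02 -1.0000e-02  1.7996e+02] [ 0.2  0.7 -1.3]
scene 314 153
[354.6 178.3] [351 176   8   6  43] z10 [306.7 -49.9]
[353.5 185.1] [351 184   6   3  11] z10 [338.8 -30.9]
[354.4 214.4] [345 207  20  16 264] z10 [455.   52.2]
top 262 173
[305.2 231.7] [299 229  12   5  24] z10 [434.9  43. ]
```

View pics/gr_over.png

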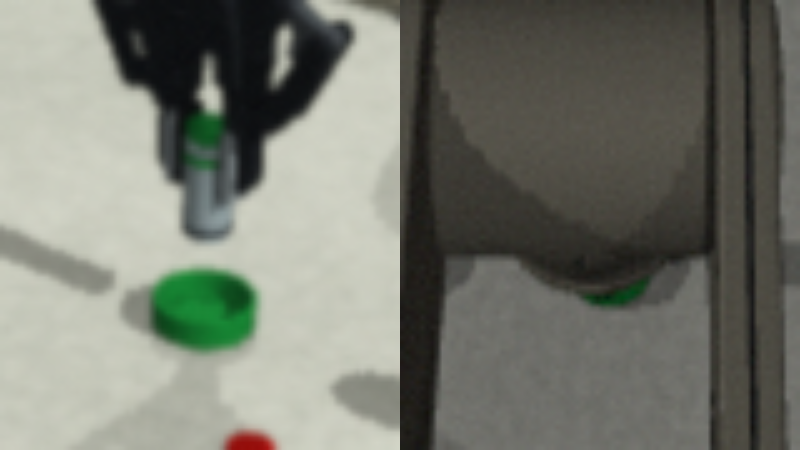

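Green is upright over its cup (barrel bottom at crop (208,235), cup (205,308)). The floor is at a commanded 26 mm, which is 4.9 cm below.

```bash
python3 -m handwheel '{"series": [[[0,0,2,0,0,0,0.1],[0,0,3.7,0,0,0,0.1],[0,0,4.4,0,0,0,0.1],[0,0,4.7,0,0,0,0.1],[0,0,4.8,0,0,0,0.1],[0,0,4.85,0,0,0,0.1],[0,0,4.85,0,0,0,0.1],[0,0,4.85,0,0,0,0.1]]]}'
```

```text
time: 19.62
tool_pos: [454.9, 49.9, 27.2]
tcp_rot: [-180.0, 0.1, 180.0]
ft_force: [-2.2, -0.0, 5.0]
finger_gap: 22.8
grip_force: 30.4
```

```bash
python3 -m handwheel '{"series": [[[0,0,0,0,0,0,0.3],[0,0,0,0,0,0,0.35],[0,0,0,0,0,0,0.45],[0,0,0,0,0,0,0.45],[0,0,-1,0,0,0,0.5],[0,0,-3,0,0,0,0.55],[0,0,-7,0,0,0,0.6],[0,0,-9.85,0,0,0,0.65],[0,0,-9.85,0,0,0,0.65]]]}'; python3 -m handwheel '{"series": [[[-0.2,2,0,0,0,0,0.65],[-0.5,7,0,0,0,0,0.65],[-1,13,0,0,0,0,0.65],[-1.5,19,0,0,0,0,0.65],[-2,25,0,0,0,0,0.65],[-2.55,29.45,0,0,0,0,0.65],[-2.55,29.45,0.5,0,0,0,0.65],[-2.55,29.45,2.5,0,0,0,0.65],[-2.55,29.45,3.5,0,0,0,0.65],[-2.55,29.45,3.5,0,0,0,0.65]]]}'; python3 look.py green 454 50 gr_in; python3 look.py blue 480 344.5 bl_pre
python3 -c "
import cv2,numpy as np
cv2.imwrite('pics/both.png',cv2.hconcat([cv2.imread('pics/gr_in.png')[:,:400],cv2.imread('pics/bl_pre.png')[:,:400]]))"
```

```text
time: 20.75
tool_pos: [456.8, 49.9, 128.7]
tcp_rot: [-180.0, 0.4, -180.0]
ft_force: [0.3, 0.4, -0.8]
finger_gap: 55.4
grip_force: 0.0
time: 22.0
tool_pos: [478.9, 342.6, 87.9]
tcp_rot: [-179.9, -0.2, 179.9]
ft_force: [0.4, -0.2, -0.2]
finger_gap: 55.5
grip_force: 0.0
[478.9 342.6  87.9] [-179.89   -0.18  179.92] [ 0.4 -0.2 -0.2]
scene 314 153
[355.  197.4] [352 195   7   6  40] z10 [388.5   8. ]
[355.  203.4] [352 203   7   2  12] z10 [412.7  24.7]
[354.2 216.3] [345 209  20  14 164] z10 [462.1  56.6]
top 262 173
[303.3 225.1] [295 217  17  17 202] z10 [453.6  48.4]
[480.1 343.7  90. ] [-1.7999e+02 -1.0000e-02  1.7994e+02] [ 0.1 -0.2 -0.1]
scene 426 204
[468.8 247.2] [464 243  10   9  67] z10 [412.2 323.8]
[467.8 254.5] [463 253  10   4  21] z10 [438.2 333.1]
top 155 164
[193.4 214.8] [191 214   5   3  12] z10 [481.9 360.5]
```

View pics/both.png

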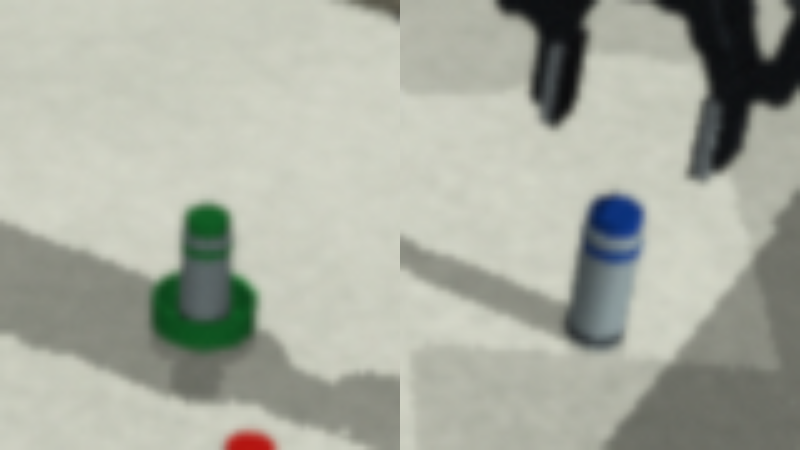

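Green stands upright in its cup (crop (205,265)), and the fingers straddle the blue cap (crop (615,215)). The commanded z is 90, and I'll grip at 26.

```bash
python3 -m handwheel '{"series": [[[0,0,2,0,0,0,0.65],[0,0,4.5,0,0,0,0.65],[0,0,6.4,0,0,0,0.65],[0,0,6.4,0,0,0,0.65],[0,0,6.4,0,0,0,0.1],[0,0,6.4,0,0,0,0.1],[0,0,6.4,0,0,0,0.1],[0,0,6.4,0,0,0,0.1],[0,0,6.4,0,0,0,0.1],[0,0,6.4,0,0,0,0.1]]]}'
```

```text
time: 23.45
tool_pos: [480.9, 344.9, 27.2]
tcp_rot: [179.9, 0.1, 180.0]
ft_force: [-1.0, -0.6, 6.5]
finger_gap: 23.0
grip_force: 30.2
```

```bash
python3 -m handwheel '{"series": [[[0,0,-2,0,0,0,0.1],[0,0,-6,0,0,0,0.1],[0,0,-10,0,0,0,0.1],[-0.5,-2,-11,0,0,0,0.1],[-1.5,-7,-11,0,0,0,0.1],[-2.8,-13,-11,0,0,0,0.1],[-4.1,-19,-11,0,0,0,0.1],[-5.4,-25,-11,0,0,0,0.1],[-6.7,-31,-11,0,0,0,0.1],[-8,-37,-11,0,0,0,0.1],[-9.3,-43,-11,0,0,0,0.1],[-10.25,-47.2,-11,0,0,0,0.1]]]}'; python3 -m handwheel '{"series": [[[0,0,0.5,0,0,0,0.1],[0,0,3,0,0,0,0.1],[0,0,5.6,0,0,0,0.1],[0,0,5.6,0,0,0,0.1],[0,0,5.6,0,0,0,0.1]]]}'; python3 look.py blue 582 -128 bl_over
```

```text
time: 24.95
tool_pos: [581.2, -131.1, 135.1]
tcp_rot: [-180.0, -0.1, 179.9]
ft_force: [0.3, 0.2, -1.2]
finger_gap: 23.0
grip_force: 29.8
time: 25.58
tool_pos: [582.4, -127.3, 80.6]
tcp_rot: [180.0, -0.0, -180.0]
ft_force: [0.6, 0.2, -0.8]
finger_gap: 23.0
grip_force: 29.9
[ 582.4 -127.3   80.6] [ 180.     -0.   -179.98] [ 0.6  0.2 -0.8]
scene 221 151
[258.5 174.1] [256 171   6   7  37] z10 [ 446.6 -270.3]
[258.3 181.1] [256 180   6   3  11] z10 [ 475.7 -243.4]
[263.1 212.7] [253 205  21  16 263] z10 [ 582.8 -125.1]
top 325 128
[365.3 183.8] [357 177  17  14 157] z10 [ 574.9 -130.8]
```

View pics/bl_over.png

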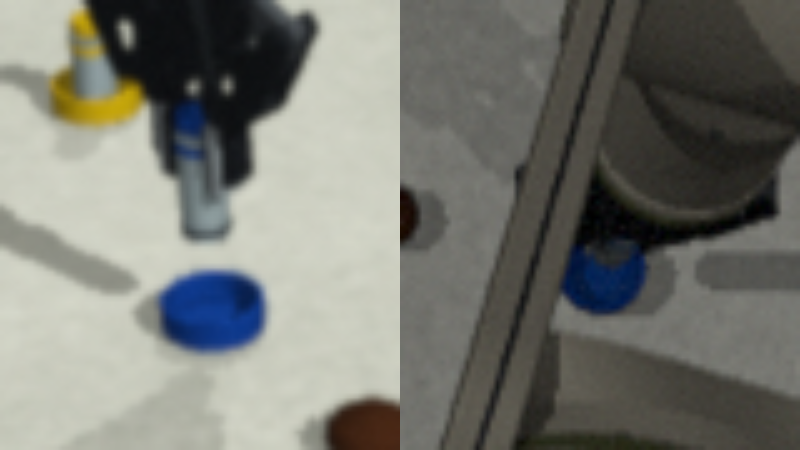

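Blue is upright over its cup (barrel bottom at crop (206,235), cup (213,310)). The commanded z is 80.5–81 and the floor is at 30, so it needs about 5.0 cm down.

```bash
python3 -m handwheel '{"series": [[[0,0,2,0,0,0,0.1],[0,0,3.7,0,0,0,0.1],[0,0,4.4,0,0,0,0.1],[0,0,4.7,0,0,0,0.1],[0,0,4.85,0,0,0,0.1],[0,0,4.95,0,0,0,0.1],[0,0,4.95,0,0,0,0.1],[0,0,4.95,0,0,0,0.1]]]}'
```

```text
time: 26.68
tool_pos: [583.0, -127.7, 31.2]
tcp_rot: [-180.0, 0.1, 180.0]
ft_force: [-0.4, 1.6, 4.0]
finger_gap: 23.2
grip_force: 30.3
```

```bash
python3 -m handwheel '{"series": [[[0,0,0,0,0,0,0.3],[0,0,0,0,0,0,0.35],[0,0,0,0,0,0,0.45],[0,0,0,0,0,0,0.45],[0,0,-1,0,0,0,0.5],[0,0,-3,0,0,0,0.55],[0,0,-7,0,0,0,0.6],[0,0,-12,0,0,0,0.65],[0,0,-16,0,0,0,0.65],[4,0,-18,0,0,0,0.65],[9,0,-18,0,0,0,0.65],[14,0,-18,0,0,0,0.65]]]}'; python3 -m handwheel '{"series": [[[0,0,0,0,0,0,0.65],[0,0,0,0,0,0,0.65],[0,0,0,0,0,0,0.65],[0,0,0,0,0,0,0.65]]]}'; python3 - <<'E'
from vis import *
d=eyes.snapshot("scene"); cv2.imwrite("pics/end.png",cv2.resize(d["img"][140:300,180:500,::-1],None,fx=2.5,fy=2.5))
E
```

```text
time: 28.18
tool_pos: [441.7, -127.7, 212.7]
tcp_rot: [-179.9, 0.2, -180.0]
ft_force: [-0.8, -0.7, 0.7]
finger_gap: 55.5
grip_force: 0.0
time: 28.68
tool_pos: [443.2, -127.6, 210.7]
tcp_rot: [180.0, 0.0, -180.0]
ft_force: [0.4, -1.0, 0.5]
finger_gap: 55.5
grip_force: 0.0
```

View pics/end.png

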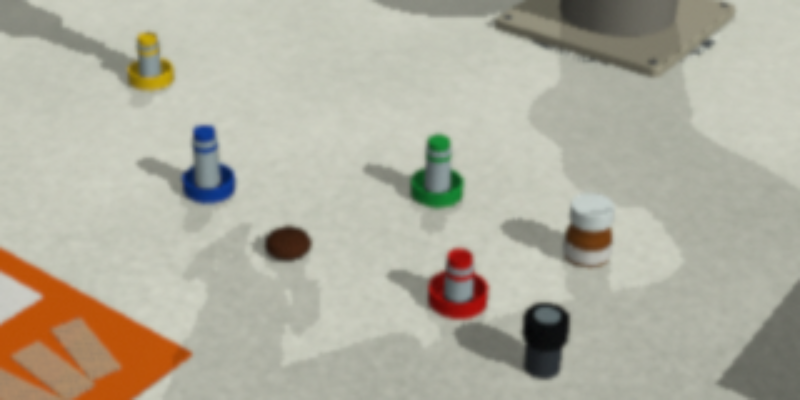

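All four objectives stand upright in their cups: yellow (150,60), blue (207,165), green (437,170) and red (458,280). The jar (590,232) and eyepiece (545,340) have not moved.

```bash
python3 -c "
from bench import r
print(r.hand_in())"
```

```text
the job is handed in; nothing more can be done
None
```

I placed all four objectives upright in their matching cups, in the order red, yellow, green, blue, left the eyepiece and jar where they stood, and handed the job in at about 29 s; the hand-in returned no verdict.

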